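# Find the stamped instrument case and push it to the dispatch line

## Task

One of the two grey instrument cases carries an inspection stamp, a dark ring with a bar, on its underside. Topple both cases towards the robot so that each lies on its front and shows its underside, and only then push the stamped one sideways along the table, lying as it is, until it straddles the black dispatch line with its middle over the tape. Work by touch alone: lift no case off the table, leave the unstamped case where it fell and do not disturb the other things on the bench.

Things in the scene. Friction and masses are not known exactly. Their poses are not given: they have to be found in the camera images.
- case_stamped: closed grey case standing upright on the table: 60 mm deep (its x), 100 wide (its y), 125 tall (its z); 0.25-0.5 kg, centre of mass in its middle. Origin: centre of its underside; its front (-x, flush clasp) faces the robot within 15 degrees. This one has the stamp on its white underside: a black ring 50 mm across with a 84 mm bar along y, hidden while it stands.
- case_plain: closed grey case standing upright on the table: 60 mm deep (its x), 100 wide (its y), 125 tall (its z); 0.25-0.5 kg, centre of mass in its middle. Origin: centre of its underside; its front (-x, flush clasp) faces the robot within 15 degrees. Underside white and blank, else the same as the other. One case stands at the robot's left and one at its right, either way round.
- case_stamped_mid (a point): middle of the stamped case's body, 62.5 mm above its underside, on its axis; 62.5 mm above the table while it stands, 30 mm when it lies on its front. Toppled so, its x axis points up, z towards the robot, its underside faces away from the robot, and it is 60 mm high, 125 long, 100 wide.
- case_plain_mid (a point): the same point of the unstamped case. A slow pull towards the robot near the top of the back of a case topples it about its low front edge; it falls the rest by itself once it leans about 26 degrees.
- line: the dispatch line: a flat strip of black tape on the table, 320 mm long (its x, running away from the robot) and 25 mm wide (its y), between the two cases; no height to speak of. Origin: its centre.
- jar_a: Specimen jar with black lid, 38 mm across, 50 mm high, beyond the space between the cases. Origin: centre of its underside. Bystander: leave it where it is.
- jar_b: A second jar like it, beside it. Origin: centre of its underside. Bystander: leave it where it is.
- carton: Low white carton, 75 x 120 x 28 mm high, beyond and left of the cases. Origin: centre of its underside. Bystander: leave it where it is.
- stain_bottle: Amber bottle, 48 mm across, 110 mm high, at the left. Origin: centre of its underside. Bystander: leave it where it is.
- hammer: Reflex hammer lying on the table, 190 mm long, at the right. Origin: under it. Bystander: leave it where it is.
- beaker: White cup, 66 mm across, 85 mm high, at the right. Origin: centre of its underside. Bystander: leave it where it is.
- slide_box: Clear slide box, 85 x 55 x 30 mm high, at the left, near the robot. Origin: centre of its underside. Bystander: leave it where it is.
Things that resemble listed ones, but are neither listed nor needed, are in the scene too. Leave any blue or orange look-alike of the case_stamped alone.

How it is judged:
On the way, in this order (a step that is already met when the one before it is completed fails the run):
1. both cases lie on their fronts at rest, toppled towards the robot, neither pushed away from where it stood (each origin within 10 cm of its start) (angle between each of case_stamped, case_plain's own x axis and vertical below 0.2 rad and linear speed of each of case_stamped, case_plain below 0.02 m/s and angular speed of each of case_stamped, case_plain below 0.15 rad/s and distance of each of case_stamped, case_plain from where it was at the start of the episode below 0.1 m), for 0.2 s.
2. the stamped case straddles the dispatch line, its middle within 25 mm of the tape's centre line (angle between case_stamped's own x axis and vertical below 0.2 rad and y of case_stamped_mid in the frame of line between -0.025 and 0.025 m and x of case_stamped_mid in the frame of line between -0.15 and 0.15 m), for 0.2 s.
At the end, for the whole second after the job is handed in: The stamped case lies on its front (within 0.2 rad), flat on the table and at rest, its middle within 25 mm of the tape's centre line and within 150 mm of the tape's centre along it; the unstamped case lies on its front at rest, its origin within 10 cm of where it began (all of step 2 and angle between case_plain's own x axis and vertical below 0.2 rad and linear speed of each of case_stamped, case_plain below 0.02 m/s and angular speed of each of case_stamped, case_plain below 0.15 rad/s and height (world z) of case_stamped_mid below 0.04 m and distance of case_plain from where it was at the start of the episode below 0.1 m); the robot touches nothing.
It fails at once if a case is lifted off the table (its middle more than 95 mm up) (height (world z) of any of case_stamped_mid, case_plain_mid above 0.095 m).
It fails at once if a bystander is moved more than 30 mm (distance of any of jar_a, jar_b, carton, stain_bottle, hammer, beaker, slide_box from where it was at the start of the episode above 0.03 m).
It also fails if it takes over 53 s, if anything falls off the work surface, if the arm or the gripper's body presses on something with over 40 N, if the wrist force passes 120 N, or if a joint passes its speed limit or range.

## Robot

A 7-joint arm with a two-finger parallel gripper is mounted at the origin on the work surface. World frame = base frame: x ahead of the robot, y to its left, z up, the work surface at z = 0. Lengths are in m, angles in rad, forces in N, time in s.
With the tool pointing down it reaches from about 0.425 to 0.925 m from the base axis. Payload 6.8 kg.
Tool frame: the origin (TCP) lies at the very end of the fingers, on their centre line; the grasp point (between the pads) lies r.grip_depth behind it (r.grip_depth is the distance from the TCP to the grasp point, in m); z points along the fingers, x is the direction in which the jaws open and shut, and the axes are right-handed (so a half turn about z gives the same grasp; the last joint's range is limited). The gripper opens to 85 mm and grips with 20 to 120 N. Pads are 22 mm wide; open, the fingers measure 114 mm over their backs; the gripper's body (76 mm by 85 mm) begins 54 mm behind the grasp point. The pads swing forward as they close: fully open they stand 13 mm farther back than shut.
Start: joints at [-0.108, 0.477, 0.022, 1.555, -0.011, 1.109, -0.083], TCP at [0.675, 0, 0.231] pointing down, gripper open.
Joint ranges: [-2.96, 2.96], [-0.34, 2.1], [-1.41, 1.46], [0.24, 2.44], [-1.37, 4.51], [0.17, 1.92], [-2.96, 2.96]. Speed limits (rad/s): [2.39, 2.39, 3.14, 3.14, 3.14, 3.14, 3.14].

## Interface

Orientations are given as a rotation vector (axis times angle).
In Python, from bench import readout, grab_frame, workorder, r gives the robot as it stands.
- The arm moves only by the shell command python3 -m handwheel 'ROWS' [FORCE]. ROWS is text: rows parted by semicolons, each of 7 numbers parted by spaces: the shift along the tool's x, y, z in mm, then the turn, a rotation vector about the tool's x, y, z in degrees, then the finger opening in mm, from 0 to 85.4. A call has 1 to 12 rows; each row is the pose to reach, as a shift and turn from the pose commanded when the call began, along the tool's axes at that moment; what a row does not reach only later rows make up. A row lasts 1/8 s, in which the tool goes at most 62.5 mm and 10.7 degrees, less where a joint would pass 70% of its speed; a pose out of reach is approached as far as the arm can. A call with a gripper value outside its range is refused whole. The fingers move at their own pace and stop on an object; FORCE is the grip in N (left out, the last holds). Time passes only in rows, so rows that repeat a pose let the fingers close. It gives the time, the measured TCP pose, the force and the opening at its end, in the units of the state.
- readout.get_obs(): the state, without advancing time (a new reading comes with each control period).
- grab_frame(name): name is "scene" or "side" or "wrist"; returns a dict with "pixels" (400x640x3 uint8, red, green, blue), "fx", "fy", "cx", "cy" (pixels), "D" ([k1, k2, p1, p2, k3] as OpenCV has them; the pictures are not rectified), "rvec" (rotation vector, rad) and "tvec" (3), from world to camera coordinates, as OpenCV has them. Camera axes: x right, y down, z forward; pixel columns grow to the right and rows downward; lengths in m; the calibration is good to about 2 mm. A picture is of the moment at which its call begins. There is no depth.
- workorder.hand_in(): hands the job in, once; it reports no verdict.
The state is a dict: "clock": time; "joints": joint angles; "qvel": joint speeds; "tau": joint torques, N m; "tcp_pos": TCP position; "orientation": TCP orientation; "contact_force": force on the tool from outside, world axes, zero at the start; "moment": the same for the moment, N m; "grip_width": finger opening in m.
Only numpy, scipy, OpenCV 4.12 (cv2) and the standard library are available. Lean on these libraries where they do the work, as an engineer would, in place of code of your own. Each camera call takes 0.05 s, during which the arm holds its last target.

## Working session

There is one attempt and no reset: what is moved stays moved. The work goes in short steps, Python scripts to look and compute and a shell command to move; the robot and the scene stay as the last step left them, time stands still between calls to the robot, and variables do not carry over. Pictures are saved under pics/ and viewed, and the job is handed in when it is done.

```bash
ls; mkdir -p pics; python3 - <<'E'
from bench import readout, grab_frame, workorder, r
import cv2,numpy as np
print(readout.get_obs()); print(r.grip_depth)
for n in("scene","side","wrist"):
    f=grab_frame(n); cv2.imwrite(f"pics/{n}0.png",f["pixels"][:,:,::-1]); print(n,f["fx"],f["D"],f["rvec"],f["tvec"])
E
```

```text
pics
{'clock': 0.0, 'joints': array([-0.108081  ,  0.47778335,  0.02236472,  1.55647561, -0.01150619,
        1.1092769 , -0.08309561]), 'qvel': array([ 0.00038253,  0.00035219,  0.00179397,  0.00048672, -0.00190721,
       -0.00139326,  0.00174576]), 'tau': array([-5.45967814e-04, -5.96443820e+01,  1.60769675e+00, -2.81194621e+01,
        1.24063640e-02,  9.39900521e-03,  2.20753498e-05]), 'tcp_pos': array([ 6.74403178e-01, -4.20887190e-05,  2.30327225e-01]), 'orientation': array([ 3.14145086e+00, -2.86146733e-05, -2.84183287e-03]), 'contact_force': array([-0.29322438, -0.00721191, -0.42700969]), 'moment': array([-0.02398519, -0.02536091, -0.01229641]), 'grip_width': 0.08504366347772159}
0.0187
scene 385.4906604013835 [0.02688751 0.         0.         0.         0.        ] [ 2.42203369  0.98673513 -0.30030912] [-0.38171569 -0.26157193  1.60030359]
side 491.40343468252235 [-0.1129254  0.         0.         0.         0.       ] [ 0.1050422  -2.76454158  1.40729248] [0.54211477 0.07160833 1.92826157]
wrist 343.09437493900725 [-0.07224427  0.          0.          0.          0.        ] [-2.85524689e+00  4.15211599e-04  1.34776547e-03] [-0.67482585 -0.0363078   0.37833266]
```

View pics/scene0.png

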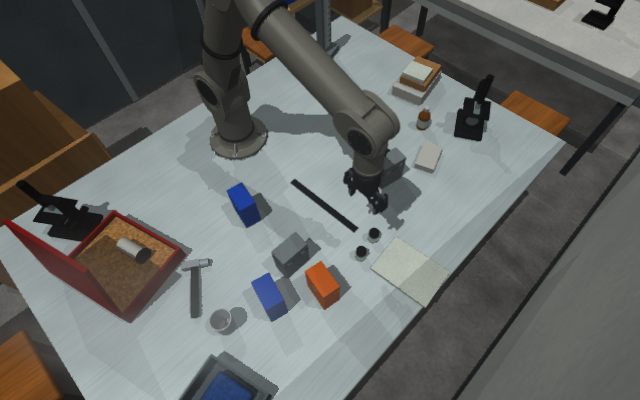

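View pics/side0.png

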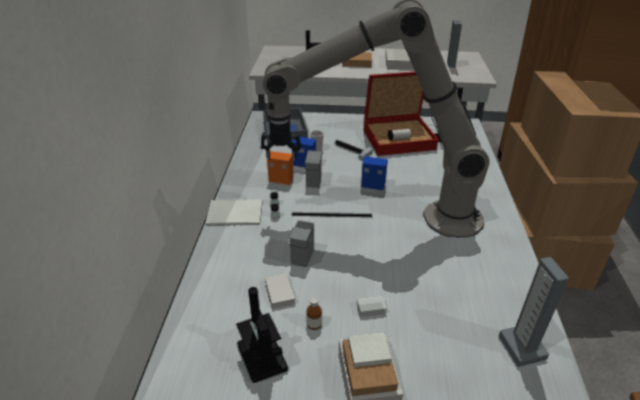

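View pics/wrist0.png

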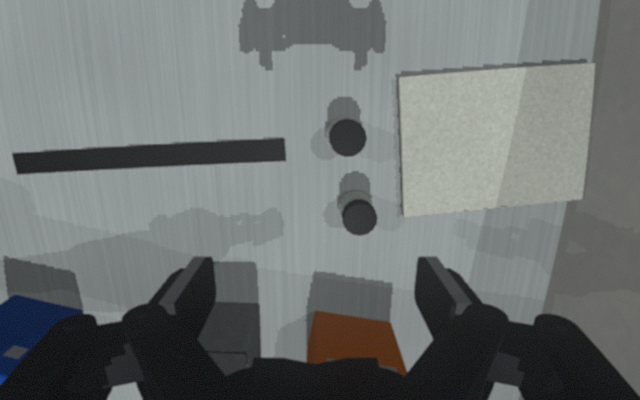

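The scene view shows two grey cases, the right one at (290,255) and the left one at (390,165) partly behind the gripper. The look-alikes are blue at (243,205) and (268,297), and orange at (322,285). The jars are at (373,233) and (361,252), and the tape runs from (292,181) to (356,230). Next I'll crop and measure.

```bash
cat > h.py <<'E'
import cv2,numpy as np
from bench import readout, grab_frame
def K(f): return np.array([[f["fx"],0,f["cx"]],[0,f["fy"],f["cy"]],[0,0,1.]])
def ray(f,uv,z):
    uv=np.array(uv,float).reshape(-1,1,2)
    n=cv2.undistortPoints(uv,K(f),np.array(f["D"]))[:,0]
    R=cv2.Rodrigues(np.array(f["rvec"]))[0]; t=np.array(f["tvec"]).ravel()
    c=-R.T@t; d=np.c_[n,np.ones(len(n))]@R
    return c+d*((z-c[2])/d[:,2])[:,None]
def proj(f,P): return cv2.projectPoints(np.array(P,float).reshape(-1,3),np.array(f["rvec"]),np.array(f["tvec"]),K(f),np.array(f["D"]))[0][:,0]
def crop(f,name,x0,y0,x1,y1,s):
    im=f["pixels"][y0:y1,x0:x1,::-1]
    cv2.imwrite(name,cv2.resize(im,None,fx=s,fy=s,interpolation=cv2.INTER_CUBIC))
E
python3 - <<'E'
from h import *
import pickle
fs={n:grab_frame(n) for n in("scene","side","wrist")}
pickle.dump(fs,open("f0.pkl","wb"))
crop(fs["scene"],"pics/c1.png",230,130,430,310,4)
crop(fs["side"],"pics/c2.png",200,110,400,290,4)
E
```

```text
(no output)
```

View pics/c1.png

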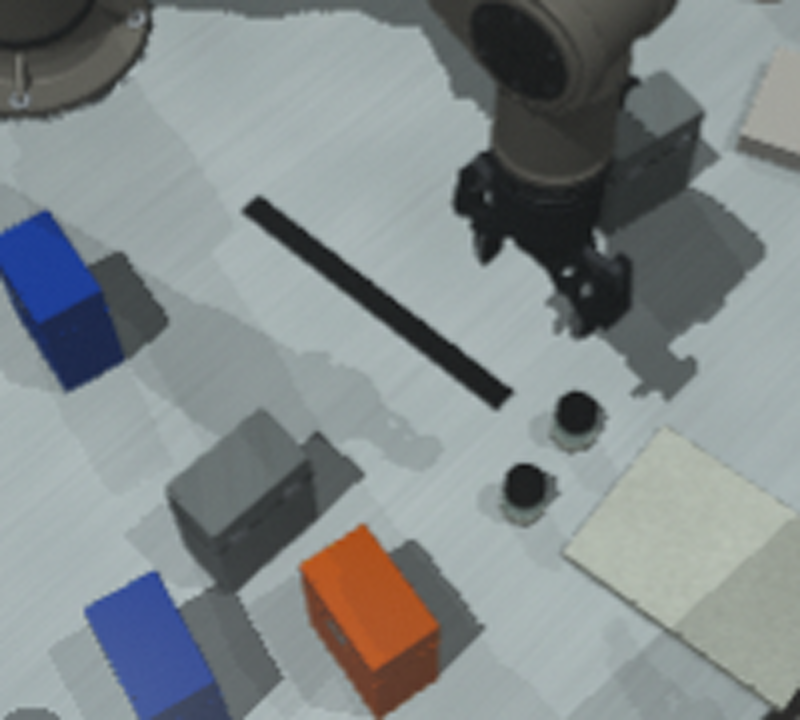

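View pics/c2.png

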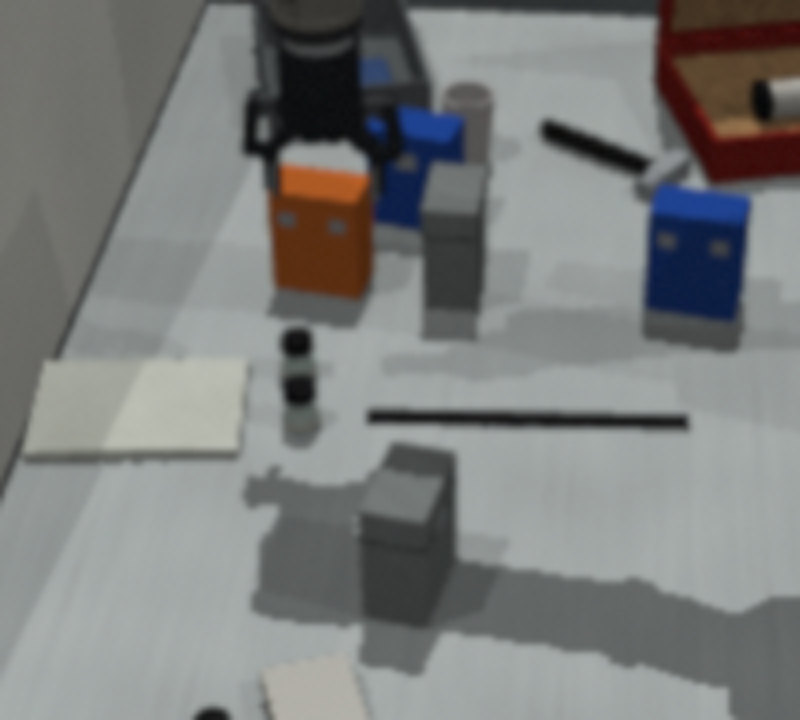

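```bash
python3 - <<'E'
from h import *
import pickle
fs=pickle.load(open("f0.pkl","rb"))
a=fs["side"]["pixels"][210:280,275:335,::-1]
b=fs["scene"]["pixels"][135:205,360:420,::-1]
im=np.hstack([a,b]).astype(float)
im=np.clip((im-20)*1.6,0,255).astype(np.uint8)
cv2.imwrite("pics/c3.png",cv2.resize(im,None,fx=6.6,fy=6.6,interpolation=cv2.INTER_CUBIC))
f=fs["scene"]
c=lambda L:[(230+u/4,130+v/4) for u,v in L]
print("R top",ray(f,c([(265,409),(315,462),(218,537),(168,490)]),.125).round(3))
print("line",ray(f,c([(258,202),(500,400)]),0).round(3))
print("jars",ray(f,c([(578,412),(525,487)]),.05).round(3))
print("orange top",ray(f,c([(365,527),(438,630),(375,670),(302,568)]),.125).round(3))
print("blueN top",ray(f,c([(46,212),(102,293),(42,322),(-5,240)]),.125).round(3))
print("blueF top",ray(f,c([(155,572),(218,682),(150,720),(87,607)]),.125).round(3))
g=fs["side"]; d=lambda L:[(200+u/4,110+v/4) for u,v in L]
print("R top side",ray(g,d([(430,163),(488,165),(474,213),(423,208)]),.125).round(3))
print("line",ray(g,d([(370,417),(687,422)]),0).round(3))
w=fs["wrist"]
print("line w",ray(w,[(14,163),(285,149)],0).round(3))
print("jars w",ray(w,[(347,137),(359,216)],.05).round(3))
print("R w", ray(w,[(258,303),(205,303),(260,262)],.125).round(3))
E
```

```text
R top [[ 0.556 -0.17   0.125]
 [ 0.618 -0.174  0.125]
 [ 0.61  -0.268  0.125]
 [ 0.554 -0.269  0.125]]
line [[0.334 0.012 0.   ]
 [0.644 0.016 0.   ]]
jars [[ 0.715  0.033  0.05 ]
 [ 0.729 -0.049  0.05 ]]
orange top [[ 0.684 -0.185  0.125]
 [ 0.779 -0.204  0.125]
 [ 0.767 -0.257  0.125]
 [ 0.673 -0.241  0.125]]
blueN top [[ 0.283 -0.172  0.125]
 [ 0.38  -0.191  0.125]
 [ 0.366 -0.243  0.125]
 [ 0.274 -0.22   0.125]]
blueF top [[ 0.597 -0.319  0.125]
 [ 0.693 -0.342  0.125]
 [ 0.678 -0.393  0.125]
 [ 0.582 -0.372  0.125]]
R top side [[ 0.6   -0.265  0.125]
 [ 0.538 -0.265  0.125]
 [ 0.546 -0.167  0.125]
 [ 0.599 -0.173  0.125]]
line [[0.635 0.022 0.   ]
 [0.322 0.007 0.   ]]
line w [[0.323 0.007 0.   ]
 [0.643 0.019 0.   ]]
jars w [[ 0.705  0.037  0.05 ]
 [ 0.719 -0.041  0.05 ]]
R w [[ 0.628 -0.091  0.125]
 [ 0.583 -0.092  0.125]
 [ 0.631 -0.053  0.125]]
```

View pics/c3.png

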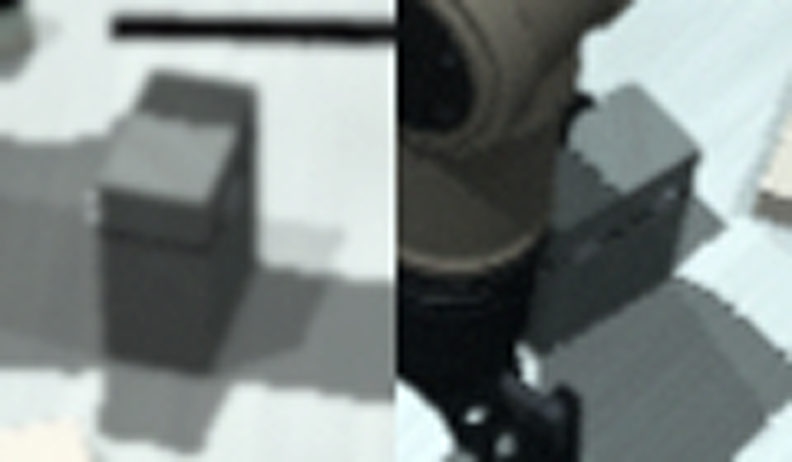

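```bash
python3 - <<'E'
from h import *
import pickle
fs=pickle.load(open("f0.pkl","rb"))
g=fs["side"]; d=lambda L,x,y:[(x+(u+.5)/6.6-.5,y+(v+.5)/6.6-.5) for u,v in L]
q=ray(g,d([(150,72),(257,85),(212,207),(100,187)],275,210),.125); print(q.round(3),q.mean(0))
f=fs["scene"]
print(ray(f,d([(630-396,85),(696-396,152)],360,135),.125).round(3))
print("bottom back corners scene",ray(f,d([(672-396,275),(540-396,350)],360,135),0).round(3))
print("bottom side",ray(g,d([(105,362),(207,375)],275,210),0).round(3))
s=lambda L:[(230+(u+.5)/4-.5,130+(v+.5)/4-.5) for u,v in L]
print("R bottom back",ray(f,s([(316,510),(230,590)]),0).round(3))
print("R bottom side",ray(g,[(200+425/4,110+305/4),(200+483/4,110+308/4)],0).round(3))
print("hammer/beaker",ray(f,[(220,310)],.085).round(3),"carton",ray(f,[(430,144),(441,151),(428,170),(416,163)],.028).round(3))
E
```

```text
[[0.592 0.217 0.125]
 [0.535 0.223 0.125]
 [0.549 0.323 0.125]
 [0.607 0.312 0.125]] [0.57071408 0.26859409 0.125     ]
[[0.561 0.313 0.125]
 [0.616 0.302 0.125]]
bottom back corners scene [[0.615 0.311 0.   ]
 [0.594 0.218 0.   ]]
bottom side [[0.609 0.308 0.   ]
 [0.554 0.314 0.   ]]
R bottom back [[ 0.601 -0.169  0.   ]
 [ 0.602 -0.268  0.   ]]
R bottom side [[ 0.599 -0.178  0.   ]
 [ 0.537 -0.177  0.   ]]
hammer/beaker [[ 0.565 -0.487  0.085]] carton [[0.607 0.492 0.028]
 [0.659 0.493 0.028]
 [0.678 0.385 0.028]
 [0.625 0.38  0.028]]
```

Candidates, by scene pixel:
- **Grey cases:** right (290,255) at about (0.573,-0.22), yaw about 0 to -3°. Left (390,165) at about (0.574,0.266), yaw about -7°. These are the two I want.
- **Look-alikes:** blue (243,205), blue (268,297) and orange (322,285). The orange front is at x≈0.675, behind the right case, which leaves a gap of about 70 mm.

The close crops confirm grey. I'll start with the left case, shutting the fingers and going in behind it.

```bash
python3 -m handwheel '0 -60 0 0 0 0 0; 0 -120 0 0 0 0 0; 0 -180 0 0 0 0 0; -10 -230 0 0 0 0 0; -20 -258 0 0 0 0 0; -20 -258 0 0 0 0 0; -20 -258 30 0 0 0 0; -20 -258 60 0 0 0 0;-20 -258 60 0 0 0 0'; python3 - <<'E'
from h import *
import pickle
fs={n:grab_frame(n) for n in("scene","side","wrist")}
pickle.dump(fs,open("f1.pkl","wb"))
crop(fs["side"],"pics/d1.png",220,110,380,290,4)
crop(fs["scene"],"pics/d2.png",300,80,460,260,4)
cv2.imwrite("pics/d3.png",fs["wrist"]["pixels"][:,:,::-1])
a=cv2.imread("pics/d1.png");b=cv2.imread("pics/d2.png")
cv2.imwrite("pics/d12.png",cv2.resize(np.hstack([a,b]),None,fx=.6,fy=.6))
E
```

```text
clock: 1.42
tcp_pos: [0.654, 0.2553, 0.1687]
orientation: [3.138, -0.003, -0.007]
contact_force: [0.5, -0.1, -0.0]
grip_width: 0.0002
```

View pics/d12.png

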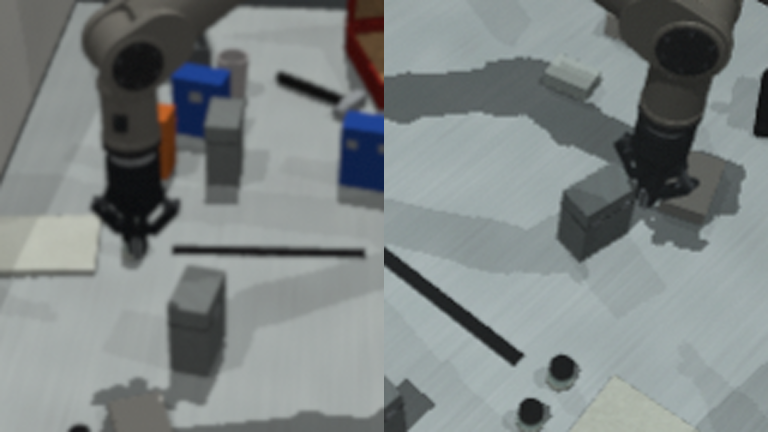

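View pics/d3.png

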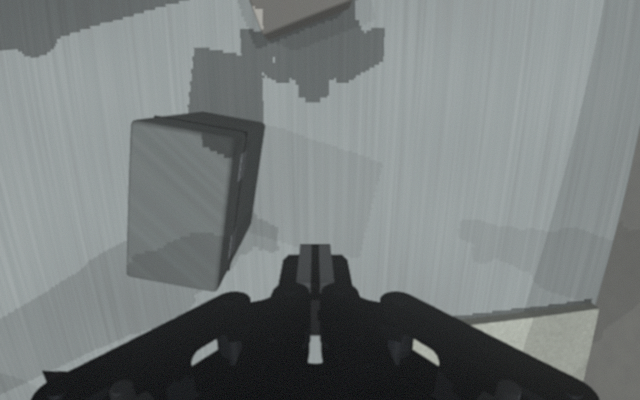

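```bash
python3 - <<'E'
from h import *
import pickle
fs=pickle.load(open("f1.pkl","rb"))
w=fs["wrist"]
q=ray(w,[(132,121),(242,136),(217,291),(127,276)],.125); print(q.round(3),q.mean(0).round(3))
print(proj(w,[.654,.2553,.169]))
g=fs["side"]
c=lambda L:[(220+u/2.4,110+v/2.4) for u,v in L]
print(ray(g,c([(186,268),(227,272),(216,322),(170,312)]),.125).round(3))
print(ray(g,c([(225,100-0),(244,100),(205,128),(241,132)]),.125).round(3))
E
```

```text
[[0.556 0.318 0.125]
 [0.617 0.309 0.125]
 [0.595 0.213 0.125]
 [0.538 0.223 0.125]] [0.576 0.266 0.125]
[[309.58711955 262.05550489]]
[[0.591 0.223 0.125]
 [0.53  0.228 0.125]
 [0.537 0.338 0.125]
 [0.602 0.322 0.125]]
[[ 0.573 -0.259  0.125]
 [ 0.539 -0.262  0.125]
 [ 0.6   -0.163  0.125]
 [ 0.537 -0.154  0.125]]
```

The case is centred at (0.576,0.266) with yaw about -10°, confirmed in two views. I'll turn to match, go down and pull.

```bash
python3 -m handwheel '0 0 20 0 0 5 0; 0 0 50 0 0 10 0; 0 0 62 0 0 10 0; 0 0 62 0 0 10 0'; python3 -m handwheel '-10 0 0 0 0 0 0; -20 0 0 0 0 0 0; -25 0 0 0 0 0 0; -30 0 0 0 0 0 0; -35 0 0 0 0 0 0; -40 0 0 0 0 0 0; -45 0 0 0 0 0 0;-50 0 0 0 0 0 0;-54 0 0 0 0 0 0'; python3 - <<'E'
from h import *
fs={n:grab_frame(n) for n in("scene","side","wrist")}
crop(fs["side"],"pics/e1.png",220,110,380,290,2.4)
crop(fs["scene"],"pics/e2.png",300,80,460,260,2.4)
a=cv2.imread("pics/e1.png");b=cv2.imread("pics/e2.png")
cv2.imwrite("pics/e12.png",np.hstack([a,b]))
E
```

```text
clock: 2.08
tcp_pos: [0.6552, 0.2579, 0.1096]
orientation: [3.13, -0.271, -0.0]
contact_force: [0.1, -0.3, 0.5]
grip_width: -0.0003
clock: 3.2
tcp_pos: [0.6016, 0.2674, 0.1094]
orientation: [-3.13, 0.274, -0.0]
contact_force: [0.2, -0.6, 0.9]
grip_width: -0.0003
```

View pics/e12.png

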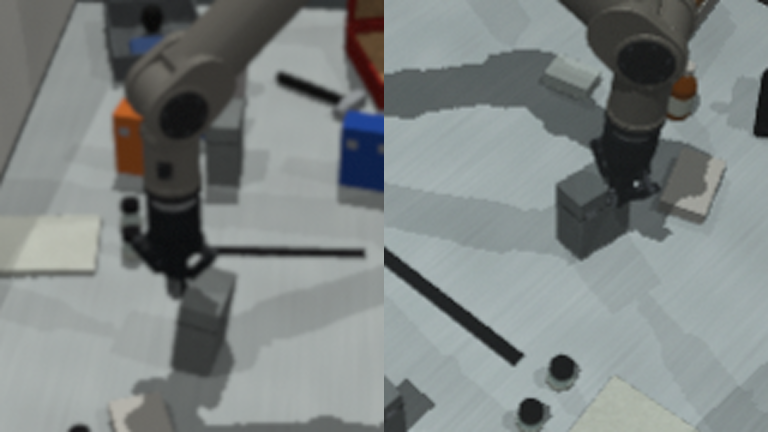

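In the side view the case top has moved towards the robot, so it is leaning about 10° while its base stays put. I'll keep pulling.

```bash
python3 -m handwheel '-5 0 0 0 0 0 0; -10 0 0 0 0 0 0; -15 0 0 0 0 0 0; -20 0 0 0 0 0 0; -24 0 0 0 0 0 0; -27 0 0 0 0 0 0; -30 0 0 0 0 0 0;-32 0 0 0 0 0 0;-33 0 0 0 0 0 0;-33 0 0 0 0 0 0;-33 0 0 0 0 0 0'; python3 - <<'E'
from h import *
fs={n:grab_frame(n) for n in("scene","side","wrist")}
crop(fs["side"],"pics/e3.png",220,110,380,290,2.4)
crop(fs["scene"],"pics/e4.png",300,80,460,260,2.4)
a=cv2.imread("pics/e3.png");b=cv2.imread("pics/e4.png")
cv2.imwrite("pics/e34.png",np.hstack([a,b]))
E
```

```text
clock: 4.72
tcp_pos: [0.5694, 0.273, 0.1093]
orientation: [3.13, -0.274, 0.0]
contact_force: [0.4, 0.3, 0.6]
grip_width: -0.0001
```

View pics/e34.png

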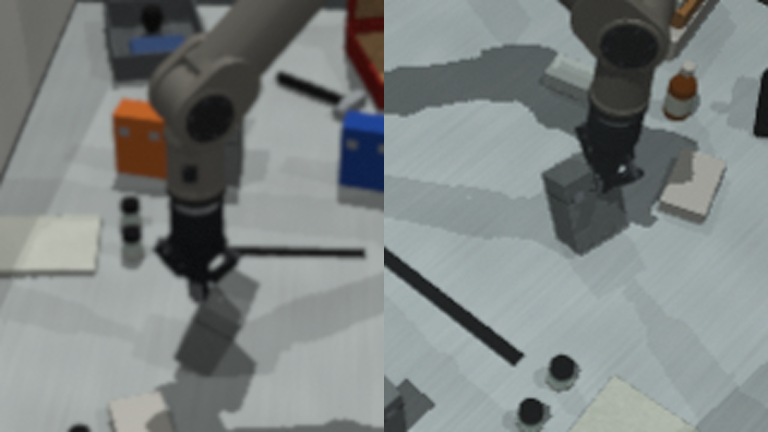

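It is leaning about 22° and still resting on the finger, so a little more.

```bash
python3 -m handwheel '-4 0 0 0 0 0 0; -8 0 0 0 0 0 0; -12 0 0 0 0 0 0; -15 0 0 0 0 0 0;-18 0 0 0 0 0 0;-18 0 -20 0 0 0 0;-18 0 -60 0 0 0 0; -18 0 -60 0 0 0 0;-18 0 -60 0 0 0 0'; python3 - <<'E'
from h import *
fs={n:grab_frame(n) for n in("scene","side","wrist")}
crop(fs["side"],"pics/e5.png",220,110,380,290,2.4)
crop(fs["scene"],"pics/e6.png",300,80,460,260,2.4)
a=cv2.imread("pics/e5.png");b=cv2.imread("pics/e6.png")
cv2.imwrite("pics/e56.png",np.hstack([a,b]))
E
```

```text
clock: 6.0
tcp_pos: [0.5513, 0.2761, 0.169]
orientation: [3.129, -0.274, -0.0]
contact_force: [-0.1, -0.7, 0.2]
grip_width: -0.0001
```

View pics/e56.png

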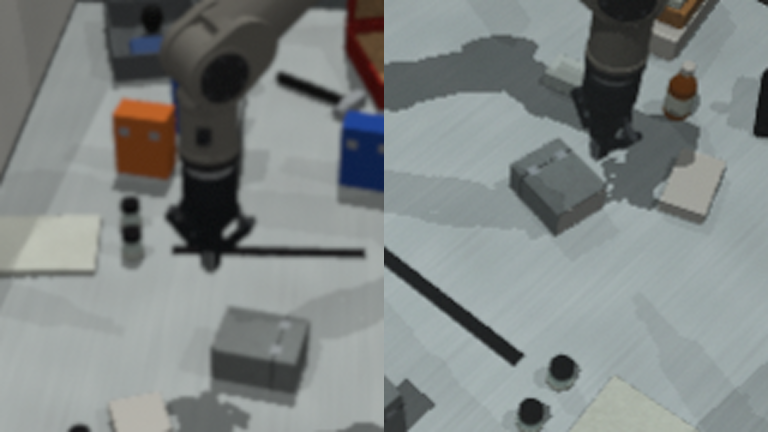

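It now lies on its front with its clasps up. Next is the right case. I'll lift, travel over at height and square up.

```bash
python3 -m handwheel '0 0 -40 0 0 0 0; 20 50 -50 0 0 -3 0; 40 105 -50 0 0 -6 0; 60 160 -50 0 0 -8 0; 80 215 -50 0 0 -8 0; 100 270 -50 0 0 -8 0; 120 325 -50 0 0 -8 0; 140 380 -50 0 0 -8 0; 160 425 -50 0 0 -8 0; 177 465 -50 0 0 -8 0; 177 465 -50 0 0 -8 0; 177 465 -50 0 0 -8 0'; python3 - <<'E'
from h import *
import pickle
fs={n:grab_frame(n) for n in("scene","side","wrist")}
pickle.dump(fs,open("f2.pkl","wb"))
crop(fs["side"],"pics/g1.png",240,110,360,290,3)
crop(fs["scene"],"pics/g2.png",230,130,430,310,2.4)
a=cv2.imread("pics/g1.png")[:432];b=cv2.imread("pics/g2.png")
cv2.imwrite("pics/g12.png",np.hstack([a[:,:310],b]))
cv2.imwrite("pics/g3.png",fs["wrist"]["pixels"][:,:,::-1])
E
```

```text
clock: 7.65
tcp_pos: [0.6448, -0.2116, 0.2182]
orientation: [-3.14, 0.054, 0.003]
contact_force: [-0.2, 1.1, -0.2]
grip_width: 0.0002
```

View pics/g12.png

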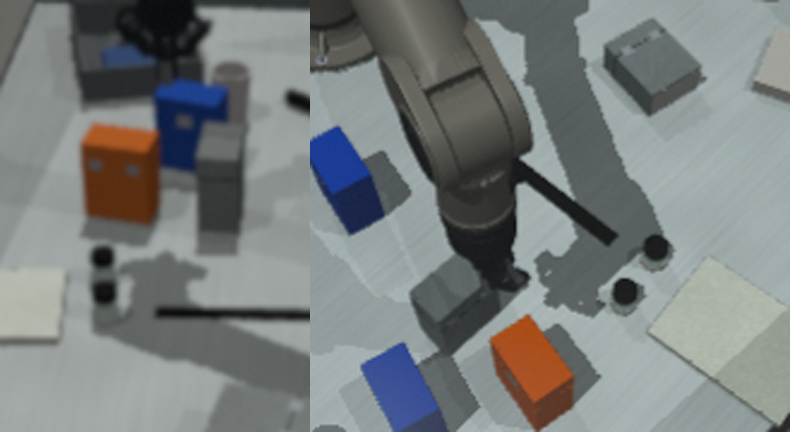

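View pics/g3.png

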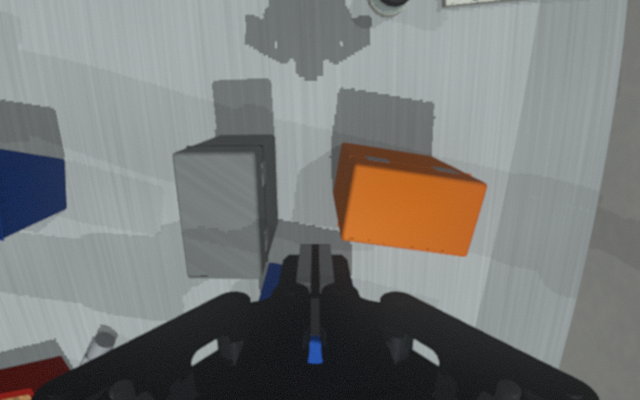

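```bash
python3 - <<'E'
from h import *
import pickle
fs=pickle.load(open("f2.pkl","rb"))
w=fs["wrist"]
q=ray(w,[(175,153),(258,152),(262,277),(187,277)],.125); print(q.round(3),q.mean(0).round(3))
print(ray(w,[(357,163),(487,185),(465,256),(341,240)],.125).round(3), proj(w,[.6448,-.2116,.218]))
f=fs["scene"]
im=f["pixels"][135:180,350:400,::-1].astype(float); im=np.clip((im-30)*1.8,0,255).astype(np.uint8)
cv2.imwrite("pics/g4.png",cv2.resize(im,None,fx=10,fy=10,interpolation=cv2.INTER_CUBIC))
E
```

```text
[[ 0.549 -0.171  0.125]
 [ 0.608 -0.173  0.125]
 [ 0.603 -0.269  0.125]
 [ 0.544 -0.268  0.125]] [ 0.576 -0.22   0.125]
[[ 0.676 -0.183  0.125]
 [ 0.77  -0.201  0.125]
 [ 0.759 -0.257  0.125]
 [ 0.664 -0.24   0.125]] [[312.83436799 263.73587541]]
```

View pics/g4.png

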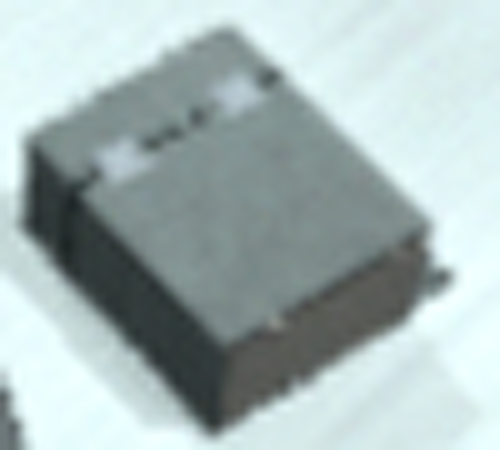

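The right case is centred at (0.576,-0.220), its back is at x≈0.606 and the orange front is at x≈0.665. I'll go down into that gap at x≈0.636.

```bash
python3 -m handwheel '-9 5 0 0 0 0 0; -9 5 40 0 0 0 0; -9 5 80 0 0 0 0; -9 5 109 0 0 0 0; -9 5 109 0 0 0 0'; python3 -m handwheel '-5 0 0 0 0 0 0; -10 0 0 0 0 0 0; -15 0 0 0 0 0 0; -20 0 0 0 0 0 0; -25 0 0 0 0 0 0; -30 0 0 0 0 0 0;-35 0 0 0 0 0 0;-40 0 0 0 0 0 0;-45 0 0 0 0 0 0;-50 0 0 0 0 0 0'; python3 - <<'E'
from h import *
fs={n:grab_frame(n) for n in("scene","side","wrist")}
crop(fs["side"],"pics/i1.png",240,110,360,290,2.4)
crop(fs["scene"],"pics/i2.png",230,130,430,310,2.4)
a=cv2.imread("pics/i1.png");b=cv2.imread("pics/i2.png")
cv2.imwrite("pics/i12.png",np.hstack([a,b]))
E
```

```text
clock: 8.43
tcp_pos: [0.6337, -0.2164, 0.1081]
orientation: [-3.14, 0.054, 0.008]
contact_force: [-0.4, 0.2, 0.4]
grip_width: -0.0001
clock: 9.68
tcp_pos: [0.5855, -0.2153, 0.1102]
orientation: [-3.141, 0.055, 0.001]
contact_force: [0.1, 0.1, 0.8]
grip_width: 0.0001
```

View pics/i12.png

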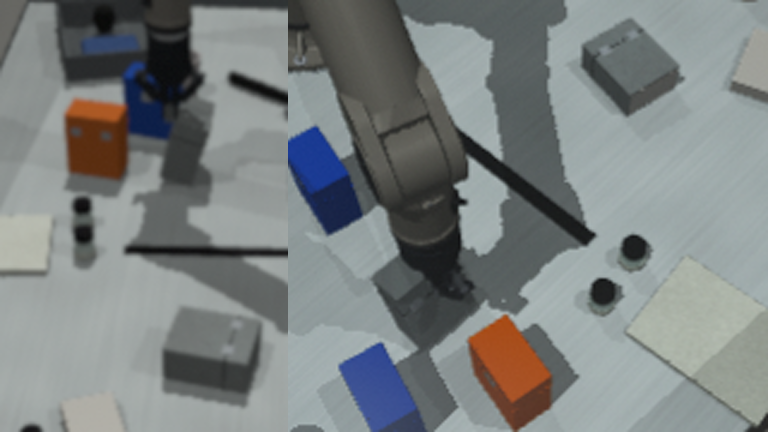

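The right case is leaning about 15° in the side view. I'll finish the pull and lift clear.

```bash
python3 -m handwheel '-5 0 0 0 0 0 0; -10 0 0 0 0 0 0; -15 0 0 0 0 0 0; -19 0 0 0 0 0 0; -23 0 0 0 0 0 0; -27 0 0 0 0 0 0;-31 0 0 0 0 0 0;-35 0 0 0 0 0 0;-35 0 0 0 0 0 0;-35 0 -40 0 0 0 0;-35 0 -80 0 0 0 0;-35 0 -80 0 0 0 0'; python3 - <<'E'
from h import *
fs={n:grab_frame(n) for n in("scene","side","wrist")}
crop(fs["side"],"pics/j1.png",240,110,360,290,2.4)
crop(fs["scene"],"pics/j2.png",230,130,430,310,2.4)
a=cv2.imread("pics/j1.png");b=cv2.imread("pics/j2.png")
cv2.imwrite("pics/j12.png",np.hstack([a,b]))
E
```

```text
clock: 11.32
tcp_pos: [0.5534, -0.2149, 0.1938]
orientation: [3.139, -0.055, 0.01]
contact_force: [0.9, 0.6, 0.0]
grip_width: 0.0001
```

View pics/j12.png

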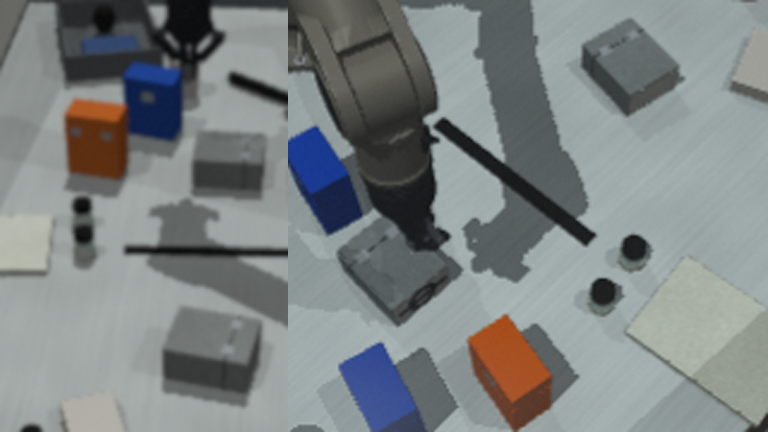

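Both are down, and the right one's underside shows a dark ring near (432,293) in the composite. I'll check close up and measure.

```bash
python3 - <<'E'
from h import *
import pickle
fs={n:grab_frame(n) for n in("scene","side","wrist")}
pickle.dump(fs,open("f3.pkl","wb"))
f=fs["scene"]
def en(x0,y0,x1,y1,s,n="scene"):
    im=fs[n]["pixels"][y0:y1,x0:x1,::-1].astype(float); im=np.clip((im-30)*1.6,0,255).astype(np.uint8)
    return cv2.resize(im,None,fx=s,fy=s,interpolation=cv2.INTER_CUBIC)
a=en(245,215,305,270,6.5);b=en(350,135,410,190,6.5)
cv2.imwrite("pics/k1.png",np.hstack([a,b]))
cv2.imwrite("pics/k2.png",en(315,155,360,195,12,"side"))
E
```

```text
(no output)
```

View pics/k1.png

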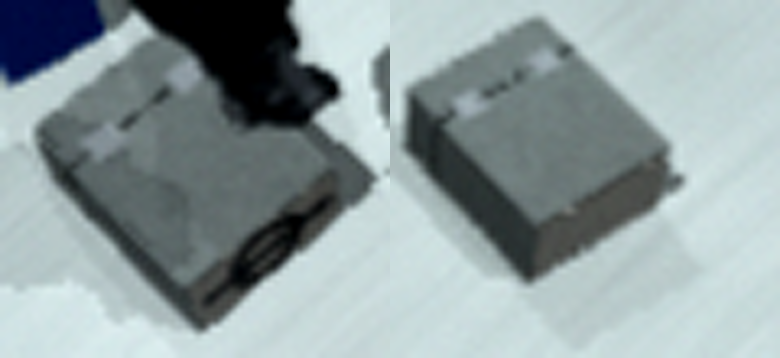

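View pics/k2.png

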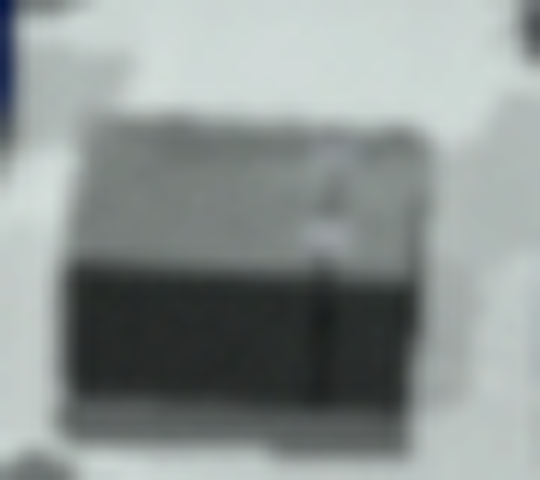

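The crop at (270,245) shows a ring with a bar on the right case, and the left case is blank. So the right one is stamped. Now its pose.

```bash
python3 - <<'E'
from h import *
import pickle
fs=pickle.load(open("f3.pkl","rb"))
d=lambda L,x,y,s:[(x+(u+.5)/s-.5,y+(v+.5)/s-.5) for u,v in L]
print(ray(fs["scene"],d([(38,135),(187,287),(338,180)],245,215,6.5),.06).round(3))
print(ray(fs["side"],d([(95,120),(430,125),(415,280),(68,265)],315,155,12),.06).round(3))
print("side bottom",ray(fs["side"],d([(68,395),(400,410)],315,155,12),.0).round(3))
print("L",ray(fs["scene"],d([(408-390,88),(540-390,15),(668-390,150),(535-390,225)],350,135,6.5),.06).round(3))
print("line",[ray(f,p,0).round(3).tolist() for f,p in ((fs["scene"],[(294.,180.2),(354.7,229.7)]),)])
cv2.imwrite("pics/k3.png",fs["wrist"]["pixels"][:,:,::-1])
E
```

```text
[[ 0.426 -0.266  0.06 ]
 [ 0.545 -0.268  0.06 ]
 [ 0.556 -0.176  0.06 ]]
[[ 0.535 -0.262  0.06 ]
 [ 0.414 -0.268  0.06 ]
 [ 0.417 -0.166  0.06 ]
 [ 0.539 -0.166  0.06 ]]
side bottom [[ 0.539 -0.173  0.   ]
 [ 0.421 -0.172  0.   ]]
L [[0.417 0.245 0.06 ]
 [0.436 0.341 0.06 ]
 [0.557 0.315 0.06 ]
 [0.537 0.221 0.06 ]]
line [[[0.331, 0.012, 0.0], [0.643, 0.017, 0.0]]]
```

View pics/k3.png

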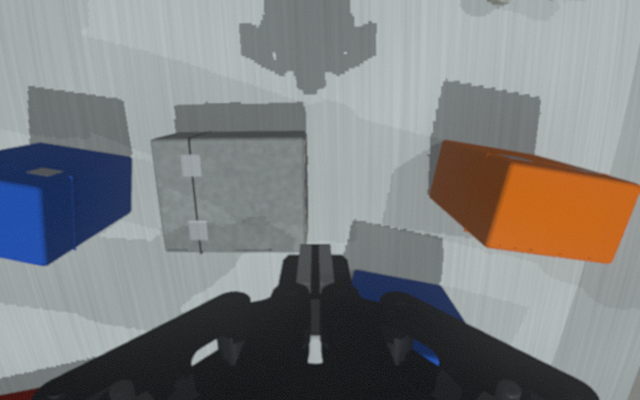

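The stamped case lies at x 0.42–0.543, y -0.268 to -0.172, with its middle at about (0.482,-0.219) and its long axis square to the tool. The tape's y there is about 0.014, so the push is about 0.233 m. I'll open the fingers to 60 mm for a two-point push and go down on its right side.

```bash
python3 -m handwheel '-30 40 0 0 0 0 60; -60 80 0 0 0 0 60; -71 98 0 0 0 0 60; -71 98 0 0 0 0 60; -71 98 50 0 0 0 60; -71 98 80 0 0 0 60;-71 98 80 0 0 0 60'; python3 - <<'E'
from h import *
fs={n:grab_frame(n) for n in("scene","side","wrist")}
crop(fs["side"],"pics/l1.png",240,110,360,290,2.4)
crop(fs["scene"],"pics/l2.png",200,130,400,310,2.4)
a=cv2.imread("pics/l1.png");b=cv2.imread("pics/l2.png")
cv2.imwrite("pics/l12.png",np.hstack([a,b]))
E
```

```text
clock: 12.5
tcp_pos: [0.4761, -0.3069, 0.1078]
orientation: [-3.138, 0.051, 0.007]
contact_force: [-0.4, 0.0, 0.5]
grip_width: 0.0602
```

View pics/l12.png

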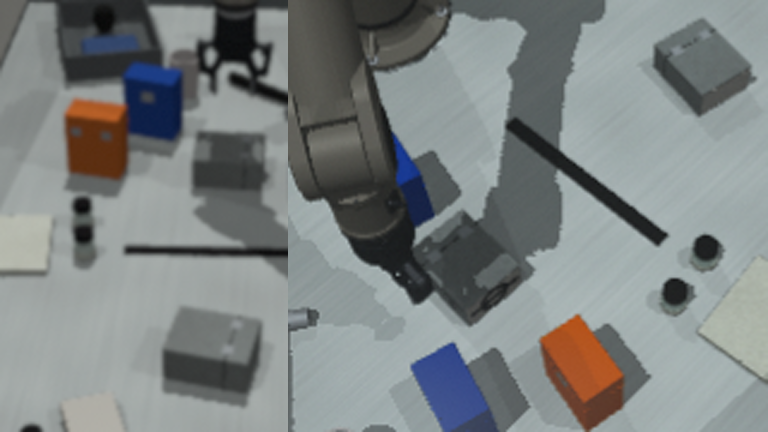

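The fingers are right of the case with about 25 mm to spare, and the blue and hammer are clear. I'll go down and start pushing along tool -y.

```bash
python3 -m handwheel '3 0 40 0 0 0 60; 3 0 75 0 0 0 60; 3 0 87 0 0 0 60; 3 0 87 0 0 0 60'; python3 -m handwheel '0 -10 0 0 0 0 60; 0 -20 0 0 0 0 60; 0 -27 0 0 0 0 60; 0 -34 0 0 0 0 60; 0 -41 0 0 0 0 60; 0 -50 0 0 0 0 60; 0 -60 0 0 0 0 60; 0 -70 0 0 0 0 60; 0 -80 0 0 0 0 60;0 -90 0 0 0 0 60; 0 -100 0 0 0 0 60;0 -100 0 0 0 0 60'; python3 - <<'E'
from h import *
fs={n:grab_frame(n) for n in("scene","side")}
crop(fs["side"],"pics/m1.png",240,110,360,290,2.4)
crop(fs["scene"],"pics/m2.png",200,130,400,310,2.4)
a=cv2.imread("pics/m1.png");b=cv2.imread("pics/m2.png")
cv2.imwrite("pics/m12.png",np.hstack([a,b]))
E
```

```text
clock: 13.15
tcp_pos: [0.4802, -0.3099, 0.0239]
orientation: [3.141, -0.055, 0.001]
contact_force: [0.2, -0.1, -0.2]
grip_width: 0.0597
clock: 14.65
tcp_pos: [0.483, -0.2077, 0.023]
orientation: [-3.14, 0.052, 0.002]
contact_force: [-0.0, -0.4, -0.0]
grip_width: 0.0601
```

View pics/m12.png

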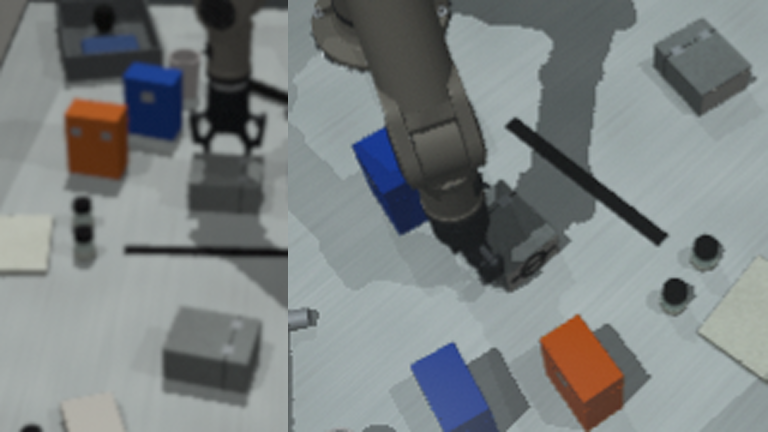

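The case is sliding straight. I'll push on by 145 mm, then measure.

```bash
python3 -m handwheel '0 -14 0 0 0 0 60; 0 -28 0 0 0 0 60; 0 -42 0 0 0 0 60; 0 -56 0 0 0 0 60; 0 -70 0 0 0 0 60; 0 -84 0 0 0 0 60; 0 -98 0 0 0 0 60; 0 -112 0 0 0 0 60; 0 -124 0 0 0 0 60;0 -134 0 0 0 0 60; 0 -142 0 0 0 0 60;0 -145 0 0 0 0 60'; python3 - <<'E'
from h import *
import pickle
fs={n:grab_frame(n) for n in("scene","side")}
pickle.dump(fs,open("f4.pkl","wb"))
crop(fs["side"],"pics/n1.png",280,170,380,240,5)
crop(fs["scene"],"pics/n2.png",250,150,370,260,4)
a=cv2.imread("pics/n1.png");b=cv2.imread("pics/n2.png")
print(readout.get_obs()["tcp_pos"])
E
```

```text
clock: 16.25
tcp_pos: [0.4883, -0.0644, 0.0233]
orientation: [-3.141, 0.054, -0.0]
contact_force: [-1.3, -3.1, -0.8]
grip_width: 0.0601
[ 0.48833366 -0.06439495  0.02333245]
```

View pics/n1.png

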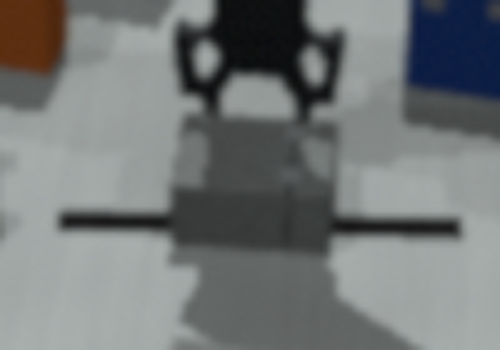

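View pics/n2.png

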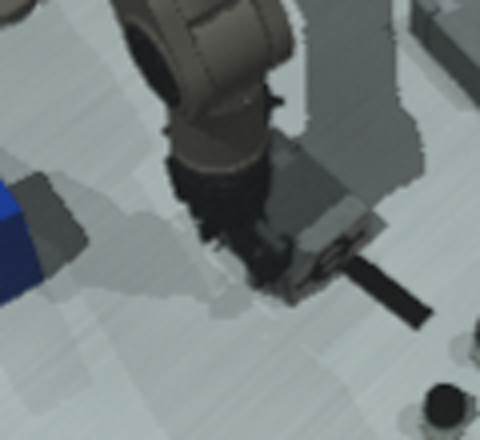

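```bash
python3 - <<'E'
from h import *
import pickle
fs=pickle.load(open("f4.pkl","rb"))
d=lambda L,x,y,s:[(x+(u+.5)/s-.5,y+(v+.5)/s-.5) for u,v in L]
print("top",ray(fs["side"],d([(172,188),(332,197),(185,118),(338,122)],280,170,5),.06).round(3))
print("bot",ray(fs["side"],d([(172,246),(328,256)],280,170,5),.0).round(3))
print("line side",ray(fs["side"],d([(60,221),(460,228)],280,170,5),.0).round(3))
print("scene bot back corners",ray(fs["scene"],d([(290,304),(385,222)],250,150,4),0).round(3))
print("scene line end",ray(fs["scene"],d([(425,318)],250,150,4),0).round(3))
print("scene top back",ray(fs["scene"],d([(283,268),(363,197)],250,150,4),.06).round(3))
E
```

```text
top [[ 0.547  0.049  0.06 ]
 [ 0.424  0.051  0.06 ]
 [ 0.544 -0.045  0.06 ]
 [ 0.422 -0.048  0.06 ]]
bot [[0.548 0.045 0.   ]
 [0.425 0.048 0.   ]]
line side [[0.639 0.019 0.   ]
 [0.322 0.005 0.   ]]
scene bot back corners [[ 0.548 -0.052  0.   ]
 [ 0.551  0.069  0.   ]]
scene line end [[0.644 0.021 0.   ]]
scene top back [[ 0.543 -0.053  0.06 ]
 [ 0.543  0.047  0.06 ]]
```

The case middle is at y≈-0.001 and the tape is at y≈0.0125 there, so it needs about 13 mm more. Then I'll back off and lift clear.

```bash
python3 -m handwheel '0 -4 0 0 0 0 60; 0 -8 0 0 0 0 60; 0 -12 0 0 0 0 60; 0 -14 0 0 0 0 60; 0 -14 0 0 0 0 60; 0 -14 0 0 0 0 60; 0 0 0 0 0 0 60; 0 30 0 0 0 0 60; 0 30 -50 0 0 0 60; 0 30 -110 0 0 0 60;0 30 -160 0 0 0 60; 0 30 -160 0 0 0 60'; python3 -m handwheel '0 55 -20 0 0 0 60; 0 110 -20 0 0 0 60; 0 160 -20 0 0 0 60; 0 160 -20 0 0 0 60; 0 160 -20 0 0 0 60'; python3 - <<'E'
from h import *
import pickle
fs={n:grab_frame(n) for n in("scene","side")}
pickle.dump(fs,open("f5.pkl","wb"))
crop(fs["side"],"pics/o1.png",280,170,380,240,5)
crop(fs["scene"],"pics/o2.png",250,150,370,260,4)
cv2.imwrite("pics/o3.png",fs["scene"]["pixels"][:,:,::-1])
E
```

```text
clock: 17.85
tcp_pos: [0.4896, -0.0961, 0.1872]
orientation: [-3.141, 0.056, -0.013]
contact_force: [0.4, 0.0, -0.8]
grip_width: 0.06
clock: 18.48
tcp_pos: [0.4808, -0.2544, 0.2022]
orientation: [-3.14, 0.056, 0.003]
contact_force: [0.3, 0.8, 0.2]
grip_width: 0.06
```

View pics/o1.png

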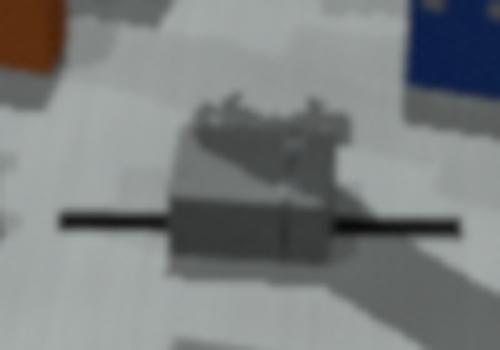

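View pics/o2.png

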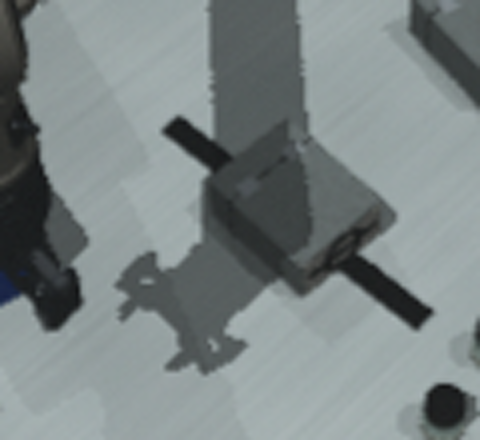

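View pics/o3.png

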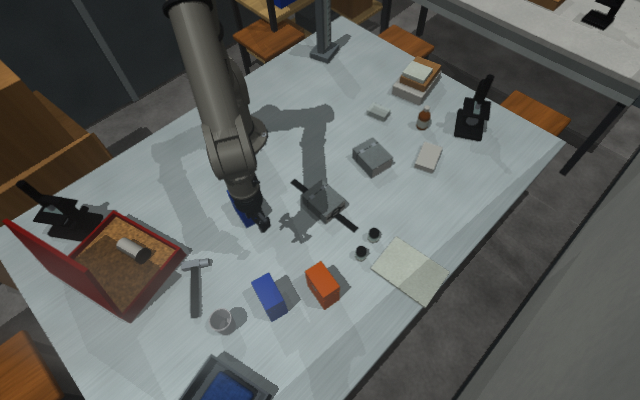

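```bash
python3 - <<'E'
from h import *
import pickle
fs=pickle.load(open("f5.pkl","rb"))
d=lambda L,x,y,s:[(x+(u+.5)/s-.5,y+(v+.5)/s-.5) for u,v in L]
print("side top",ray(fs["side"],d([(170,198),(332,207)],280,170,5),.06).round(3))
print("bot",ray(fs["side"],d([(172,257),(330,265)],280,170,5),.0).round(3))
q=ray(fs["scene"],d([(205,182),(300,282),(382,205),(293,118)],250,150,4),.06);print("scene top",q.round(3),q.mean(0))
print("line sc",ray(fs["scene"],d([(172,123),(425,318)],250,150,4),0).round(3))
E
```

```text
side top [[0.548 0.062 0.06 ]
 [0.424 0.064 0.06 ]]
bot [[0.547 0.058 0.   ]
 [0.424 0.059 0.   ]]
scene top [[ 0.431 -0.04   0.06 ]
 [ 0.563 -0.052  0.06 ]
 [ 0.561  0.052  0.06 ]
 [ 0.438  0.064  0.06 ]] [0.49844879 0.00602713 0.06      ]
line sc [[0.328 0.007 0.   ]
 [0.644 0.021 0.   ]]
```

The middle is at y≈0.011 in the side view and 0.006 in the scene view. The tape is at about 0.013, so both are well inside 25 mm. The arm is clear, so I'm handing in.

```bash
python3 -c "
from bench import workorder
print(workorder.hand_in())"
```

```text
the job is handed in; nothing more can be done
None
```

I toppled both grey cases towards the robot, and each came to rest on its front. The right-hand one showed the ring and bar on its underside; the left one was blank. I then slid the stamped case about 0.23 m left onto the tape with the fingers held open as a two-point pusher, backed off and handed the job in at about 18.6 s. Hand-in gave no verdict.

- **Stamped case:** it lies flat with its middle about 2 mm (side camera) to 7 mm (scene camera) from the tape's centre line. The limit is 25 mm. Along the tape its middle is about 5–15 mm from the centre.
- **Camera disagreement:** scene-camera x positions read about 10 mm further out than the side and wrist cameras throughout, and y differed by about 5 mm in the last check. Both are inside the tolerances.
- **Other things:** the plain case stayed where it fell, about 3–5 cm from its start by the pictures. The bystanders and the blue and orange look-alikes look unmoved in the last picture, though I judged that by eye and did not measure them. The arm ended well clear, touching nothing.

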